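# Sweep the loose brass nuts into the drawer and shut it

## Task

Clear the rubber top of the small green drawer chest: sweep the four loose brass nuts off its open front edge with the fingertips so that they drop into the pulled-out top drawer, then push the drawer fully shut. Only sweep them: do not pinch, press down on or lift a nut, and leave the tin and the tape measure standing on the chest, and the wrench and the oil can on the bench, where they are.

Things in the scene. Friction and masses are not known exactly. Their poses are not given: they have to be found in the camera images.
- chest: bench-top chest with two drawers, painted green steel, fixed to the bench: 240 mm deep (its x), 380 mm wide (its y), 150 mm high to its flat black rubber top. Origin at the centre of its underside, on the bench; its x axis points from the front to the back, so the front edge of the top is at x = -120 mm and nuts are swept towards -x. The top has a rim 5 mm thick and 12 mm high along the back and both sides; the front edge is open.
- drawer (a joint): how far the chest's top drawer is pulled out, in m: 0 = fully shut, it opens along the chest's -x by up to 0.13 and starts about 0.08 to 0.105 open. It slides stiffly (about 2 N of friction), stays where it is left and stops by itself at 0.
- drawer_in (a point): centre of the inner floor of the top drawer, 85 mm above the bench, moving with the drawer; axes like the chest's. The inside is 215 mm long (x from -114 to +100 mm) and 330 mm wide (y +-165 mm), with side walls 38 mm high, their tops 21 mm below the chest's rubber top.
- drawer_front (a point): middle of the top edge of the top drawer's green front panel, on its outer face (the side towards the robot), 133 mm above the bench, moving with the drawer; axes like the chest's. The flat panel is 344 mm wide and reaches 54 mm down from here; a steel bow handle 100 mm wide in its middle stands 30 mm out from it, 30 mm below this point. Shut, the panel stands 6 mm in front of the edge of the top.
- nut1_center (a point): centre of a loose brass hexagon nut (a plumber's compression nut), lying flat on the chest's rubber top: 30 mm across the flats, 35 mm over the corners, 16 mm high, with a 22 mm bore upright; 40 to 70 g. This point is half-way up, 8 mm above the top.
- nut2_center (a point): centre of a loose brass hexagon nut (a plumber's compression nut), lying flat on the chest's rubber top: 30 mm across the flats, 35 mm over the corners, 16 mm high, with a 22 mm bore upright; 40 to 70 g. This point is half-way up, 8 mm above the top.
- nut3_center (a point): centre of a loose brass hexagon nut (a plumber's compression nut), lying flat on the chest's rubber top: 30 mm across the flats, 35 mm over the corners, 16 mm high, with a 22 mm bore upright; 40 to 70 g. This point is half-way up, 8 mm above the top.
- nut4_center (a point): centre of a loose brass hexagon nut (a plumber's compression nut), lying flat on the chest's rubber top: 30 mm across the flats, 35 mm over the corners, 16 mm high, with a 22 mm bore upright; 40 to 70 g. This point is half-way up, 8 mm above the top.
- tin_center (a point): centre, 22 mm up, of a small round white and blue tin with a steel lid, 45 mm in diameter, 44 mm high, standing on the chest's top in the same row as the nuts. Leave it.
- tape_center (a point): centre, 31 mm up, of a yellow tape measure standing near the back of the chest's top: 36 mm (x) by 66 mm (y) by 62 mm high. Leave it.
- wrench: steel wrench 200 mm long lying on the bench beside the chest; origin at the middle of its underside. Leave it.
- oil_center (a point): centre, 75 mm up, of a red oil can 52 mm in diameter, 150 mm high, standing on the bench beside the chest. Leave it.

How it is judged:
By the outcome, as a careful person would: the job done as asked, in the order asked, and still so for the second after the job is handed in, with the robot touching nothing.
It also fails if it takes over 67 s, if anything falls off the work surface, if the arm or the gripper's body presses on something with over 40 N, if the wrist force passes 120 N, or if a joint passes its speed limit or range.

## Robot

A 6-joint arm with a two-finger parallel gripper is mounted at the origin on the work surface. World frame = base frame: x ahead of the robot, y to its left, z up, the work surface at z = 0. Lengths are in mm, angles in rad, forces in N, time in s.
With the tool pointing down it reaches from about 350 to 775 mm from the base axis. Payload 7.3 kg.
Tool frame: the origin (TCP) lies midway between the tips of the shut fingers; the grasp point (between the pads) lies ctrl.grip_point_offset behind it (ctrl.grip_point_offset is the distance from the TCP to the grasp point, in mm); z points along the fingers, y is the line along which they close (so a half turn about z gives the same grasp; the last joint's range is limited). The gripper opens to 92 mm and grips with 3 to 60 N. Pads are 19 mm wide; open, the fingers measure 130 mm over their backs; the gripper's body (75 mm by 190 mm) begins 47 mm behind the grasp point.
Start: joints at [1.123, 0.342, 1.524, -0, 1.275, -0.146], TCP at [156.036, 501.296, 226.741] pointing down, gripper open.
Joint ranges: [-2.53, 2.53], [-0.77, 2.02], [0.04, 2.7], [-1, 4.14], [0.28, 2.66], [-3.11, 3.11]. Speed limits (rad/s): [2.57, 2.57, 3.14, 3.14, 3.14, 3.14].

## Interface

Orientations are given as a unit quaternion [x, y, z, w].
In Python, from workcell import ctrl, planner, viewer, workorder gives the robot as it stands. Calls block until the motion is done:
- ctrl.move_to(position, orientation): joint-space move of the TCP to a pose.
- ctrl.movel(position, orientation=None, velocity=150): straight line of the TCP; orientation=None keeps the orientation; velocity is the mean speed in mm/s.
- ctrl.movej(angles): joint-space move.
- ctrl.set_gripper(opening, squeeze=None): finger opening in mm; squeeze is the grip in N (None keeps the last); returns when the fingers have stopped.
- ctrl.sleep(seconds).
- planner.inverse_kinematics(position, orientation): joint angles nearest the present ones, or None.
- ctrl.state(): the state.
- viewer.capture(name): name is "scene" or "top" or "wrist"; returns a dict with "img" (400x640x3 uint8, blue, green, red), "K" (3x3 intrinsics, pixels), "eye" and "rotation" of the camera in the world; the wrist camera has in their place "hand_eye" (4x4, takes a point from camera to tool coordinates, whose origin is the TCP and whose axes are the flange's). Camera axes: x right, y down, z forward; pixel columns grow to the right and rows downward; lengths in mm; the calibration is good to about 2 mm. A picture is of the moment at which its call begins: read the wrist's pose just before it. There is no depth.
A pose or a line that the arm cannot do raises ctrl.PlanningError and nothing moves.
- workorder.finish_job(): hands the job in; it is judged then, once.
The state is a dict: "clock": time; "q": joint angles; "joint_vel": joint speeds; "joint_efforts": joint torques, N m; "ee_pos": TCP position; "ee_rot": TCP orientation; "contact_force": force on the tool from outside, world axes, zero at the start; "torque": the same for the moment, N m; "gripper_width": finger opening in mm; "grip_force": force on a finger pad.
Only numpy, scipy, OpenCV 4.12 (cv2) and the standard library are available. Lean on these libraries where they do the work, as an engineer would, in place of code of your own. Each camera call takes 0.05 s, during which the arm holds its last target. There are 200 camera calls.

## Working session

There is one attempt and no reset: what is moved stays moved. The work goes in short steps, each a Python script; the robot and the scene stay as the last script left them, time stands still between calls to the robot, and variables do not carry over. Pictures are saved under pics/ and viewed, at most 10 in all, crops included, and the job is handed in when it is done.

```bash
mkdir -p pics; ls; python3 - <<'E'
from workcell import ctrl, viewer
import cv2, numpy as np
for n in("scene","top"):
    c=viewer.capture(n); cv2.imwrite(f"pics/{n}0.png",c["img"]); print(n,c["K"],c["eye"],c["rotation"])
s=ctrl.state(); print(s["clock"],s["ee_rot"],ctrl.grip_point_offset,s["gripper_width"])
E
```

```text
pics
scene [[462.0576252    0.         311.80866677]
 [  0.         462.0576252  202.46168699]
 [  0.           0.           1.        ]] [1442.31336407 -244.9895037   831.28148457] [ 0.7133497   0.54582774 -0.26896206 -0.34765457]
top [[368.38565607   0.         317.4986104 ]
 [  0.         368.38565607 203.02118158]
 [  0.           0.           1.        ]] [ 366.82817474  -23.59505102 1295.14803922] [-0.69809958  0.71178334 -0.05571606  0.05401095]
0.1 [ 1.50322715e-01  9.88636773e-01 -6.12772945e-04 -1.91915880e-04] 18.8 91.98019470380939
```

View pics/top0.png

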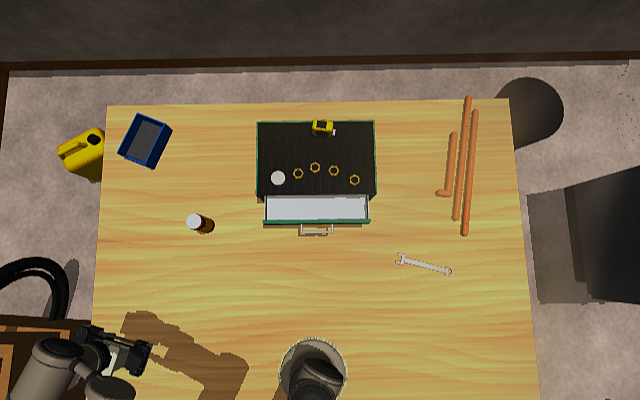

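View pics/scene0.png

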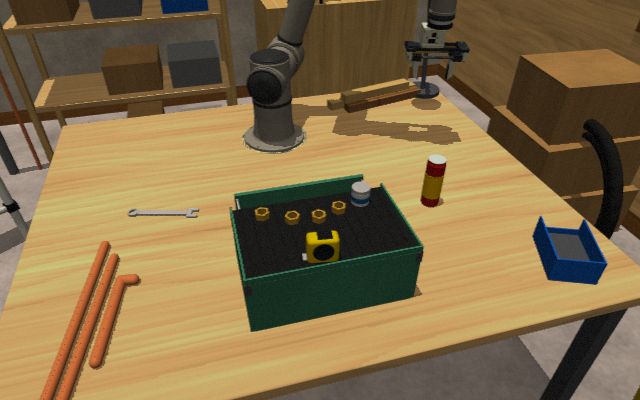

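Top view: the nuts are at about (298,173), (315,167), (334,170) and (354,180). The tin is at (278,178), the tape at (322,128), and the drawer is open towards the robot with its handle near (316,230).

```bash
cat > h.py <<'E'
import cv2, numpy as np
from scipy.spatial.transform import Rotation as R
def ray(c,px,z):
    d=R.from_quat(c["rotation"]).as_matrix()@np.linalg.inv(c["K"])@np.array([px[0],px[1],1.])
    e=np.array(c["eye"]); return (e+d*(z-e[2])/d[2])
def proj(c,p):
    q=c["K"]@(R.from_quat(c["rotation"]).as_matrix().T@(np.array(p,float)-c["eye"])); return q[:2]/q[2]
E
python3 - <<'E'
from h import *
from workcell import viewer
c=viewer.capture("top"); im=c["img"]
hsv=cv2.cvtColor(im,cv2.COLOR_BGR2HSV)
m=cv2.inRange(hsv,(10,90,60),(35,255,255)); roi=np.zeros_like(m); roi[150:190,265:370]=255
n,l,s,ce=cv2.connectedComponentsWithStats(cv2.dilate(m&roi,np.ones((2,2),np.uint8)))
for i in range(1,n):
    if s[i,4]>15: print("nut",s[i],ce[i],ray(c,(s[i,0]+s[i,2]/2-1,s[i,1]+s[i,3]/2-1),160).round(1))
print("tin",ray(c,(278,177.5),194).round(1))
for nm,p,z in [("BL",(257,122),162),("BR",(375.5,121.5),162),("FL",(257,194),162),("FR",(376,194),162),("FLtop",(258,195),150),("panelL",(264,223),133),("panelR",(369,223),133),("wr",(396,263),5),("wr",(451,271),5),("oil",(195,221),150)]:
    print(nm,ray(c,p,z).round(1))
cv2.imwrite("pics/crop1.png",cv2.resize(im[110:245,245:390],None,fx=5,fy=4.4,interpolation=cv2.INTER_CUBIC)[:600])
E
```

```text
nut [310 161  11  13  97] [315.15463918 167.35051546] [661.8 -20.9 160. ]
nut [328 165  12  12 101] [333.8019802  170.45544554] [649.3 -79.2 160. ]
nut [293 168  12  12  99] [298.25252525 173.37373737] [641.7  31.6 160. ]
nut [349 174  12  13 100] [354.76 179.88] [ 617.3 -144.5  160. ]
tin [620.6  91.3 194. ]
BL [812.4 161.8 162. ]
BR [ 806.7 -220.3  162. ]
FL [576.4 160.4 162. ]
FR [ 569.2 -211.5  162. ]
FLtop [575.4 159.2 150. ]
panelL [488.  142.4 133. ]
panelR [ 481.6 -190.   133. ]
wr [ 353.7 -296.     5. ]
wr [ 322.8 -484.1    5. ]
oil [496.7 355.3 150. ]
```

View pics/crop1.png

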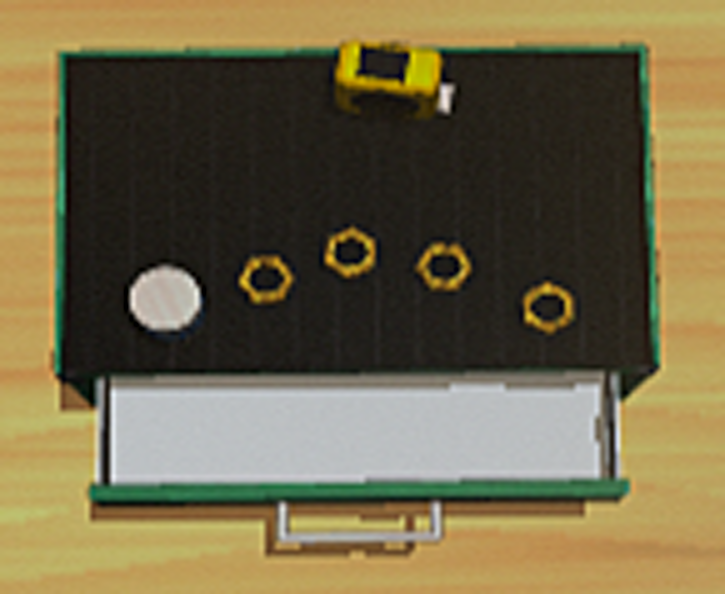

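The measurements agree with the given sizes: width 382 mm, depth about 237 mm, yaw about -0.017 rad. The front edge is at x≈572 and the drawer panel at x≈485, so it is about 80 mm open. I'll sweep one nut first, then check it.

```bash
cat >> h.py <<'E'
from workcell import ctrl, viewer, planner
TH=-0.017
Q=(R.from_euler("z",TH)*R.from_quat([0,1,0,0])).as_quat()
C=np.array([691.,-28.])
def w(x,y,z):  # chest -> world
    c,s=np.cos(TH),np.sin(TH); return [C[0]+c*x-s*y, C[1]+s*x+c*y, z]
def ch(p):
    c,s=np.cos(TH),np.sin(TH); d=np.array(p[:2])-C; return np.array([c*d[0]+s*d[1],-s*d[0]+c*d[1]])
def sweep(p,first=False):
    x,y=ch(p); xs=x+17.5+9.5+9
    (ctrl.move_to if first else ctrl.movel)(w(xs,y,235 if first else 188),Q,**({} if first else {"velocity":180}))
    ctrl.movel(w(xs,y,155),velocity=100)
    f=ctrl.state()["contact_force"]; print("down",np.round(f,1))
    ctrl.movel(w(-134,y,155),velocity=60)
    print("end",np.round(ctrl.state()["contact_force"],1))
    ctrl.movel(w(-134,y,188),velocity=150)
    s=ctrl.state(); print(s["clock"],np.round(s["ee_pos"],1))
E
python3 - <<'E'
from h import *
print(planner.inverse_kinematics(w(10,-10,155),Q), ctrl.state()["q"])
for p in [(661.8,-20.9),(649.3,-79.2),(641.7,31.6),(617.3,-144.5)]: print(ch(p).round(1))
ctrl.set_gripper(0)
sweep((641.7,31.6),True)
c=viewer.capture("top"); cv2.imwrite("pics/t2.png",cv2.resize(c["img"][100:260,220:420],None,fx=4,fy=3.75,interpolation=cv2.INTER_CUBIC))
E
```

```text
[-1.63476904e-01  7.28795180e-01  1.05981917e+00 -4.44089210e-16
  1.35297830e+00 -1.71727323e+00] [ 1.12297778e+00  3.42583558e-01  1.52478767e+00 -2.18509390e-05
  1.27543251e+00 -1.45979139e-01]
[-29.3   6.6]
[-40.8 -51.9]
[-50.3  58.8]
[ -71.7 -117.7]
down [ 0.5 -0.8  0.7]
end [ 0.7 -0.2 -0.7]
7.5417 [558.3  33.  188.2]
```

View pics/t2.png

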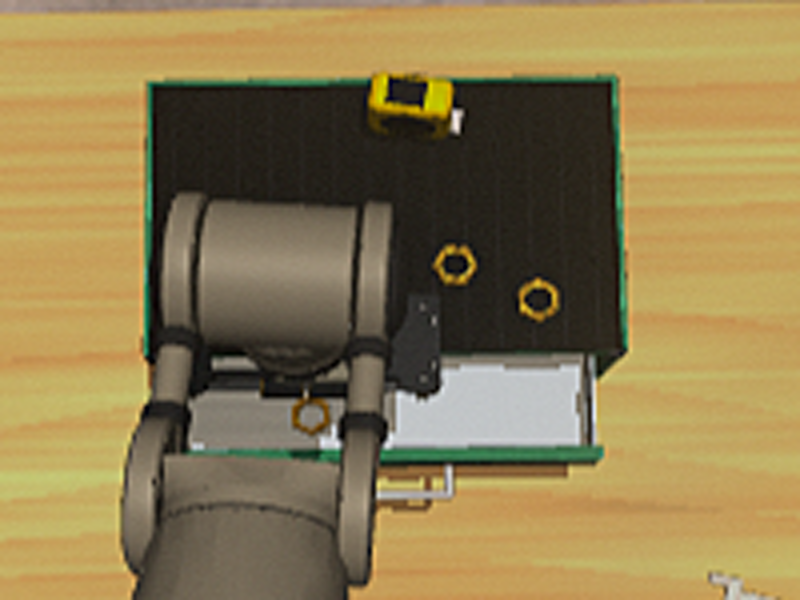

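The first nut lies in the drawer, at about (310,413) in the crop. The other three can be swept the same way.

```bash
python3 - <<'E'
from h import *
for p in [(661.8,-20.9),(649.3,-79.2),(617.3,-144.5)]: sweep(p)
# retreat to the robot side, in front of the drawer, above panel
x=-120-6-80-9.5-45
ctrl.movel(w(x,-22,188),velocity=180)
print(ctrl.state()["clock"])
c=viewer.capture("top"); cv2.imwrite("pics/t3.png",cv2.resize(c["img"][100:260,220:420],None,fx=4,fy=3.75,interpolation=cv2.INTER_CUBIC))
c=viewer.capture("scene"); cv2.imwrite("pics/s3.png",cv2.resize(c["img"][130:330,180:450],None,fx=2.9,fy=2.9))
E
```

```text
down [0.5 0.2 0.7]
end [-0.3 -1.  -0.5]
11.9167 [557.4 -19.2 188.2]
down [-0.  -0.3  0.6]
end [0.1 0.2 0.1]
16.0083 [556.4 -77.7 188.2]
down [ 0.1 -0.   0.5]
end [-0.3  0.4 -0. ]
19.4583 [ 555.3 -143.5  188.2]
20.4917
```

View pics/t3.png

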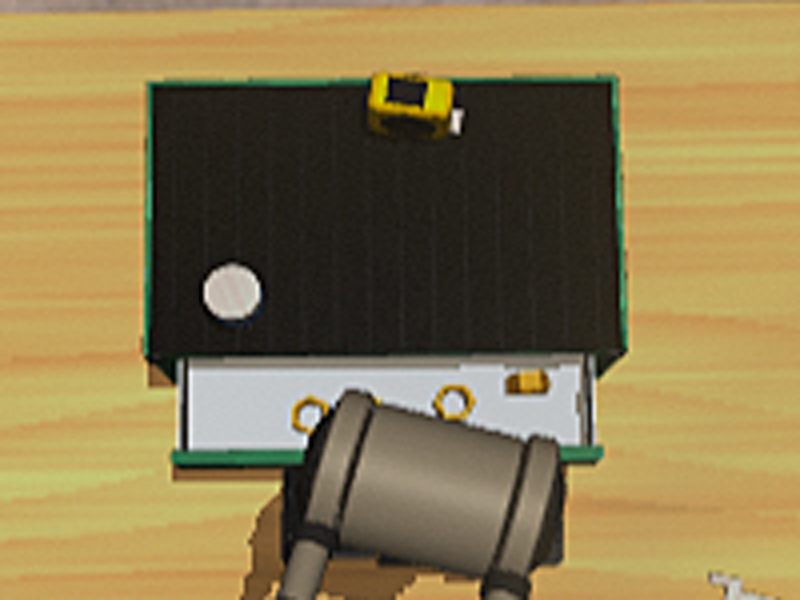

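View pics/s3.png

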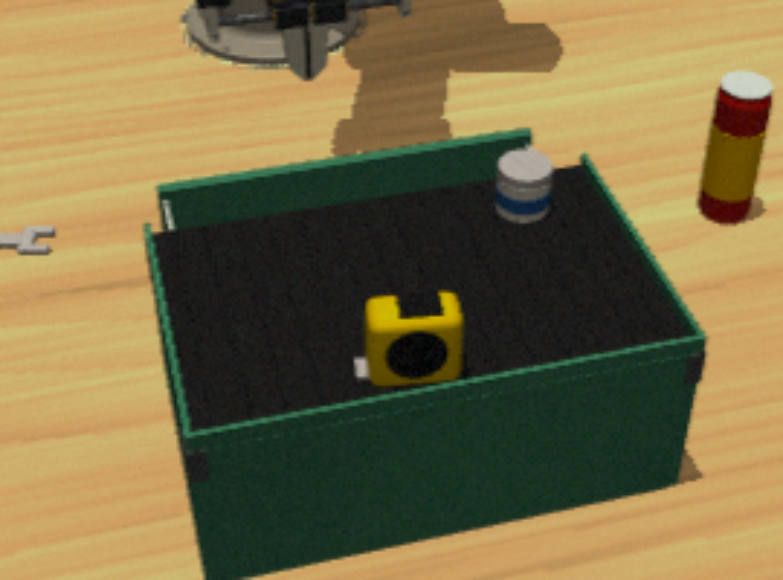

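The top is clear. Three nuts are visible in the drawer at (310,413), (455,402) and (528,382), one of them on its edge, and the fourth is half hidden behind the arm at about (375,403). The tin and tape haven't moved. Next I push the drawer shut above the handle.

```bash
python3 - <<'E'
from h import *
y=-22
ctrl.movel(w(-260.5,y,118),velocity=100)
F=lambda: np.dot(ctrl.state()["contact_force"][:2],[np.cos(TH),np.sin(TH)])
x=-225
ctrl.movel(w(x,y,118),velocity=60)
while x<-128:
    x+= 10 if x<-150 else 2
    ctrl.movel(w(x,y,118),velocity=45 if x<-150 else 15)
    f=F(); print(round(x,1),round(f,1),end="; ")
    if f<-10: break
s=ctrl.state(); print(s["clock"],np.round(s["ee_pos"],1))
ctrl.movel(w(x-50,y,118),velocity=100)
ctrl.movel(w(x-130,y,230),velocity=180)
print(ctrl.state()["clock"])
c=viewer.capture("top"); cv2.imwrite("pics/t4.png",cv2.resize(c["img"][100:260,220:420],None,fx=4,fy=3.75,interpolation=cv2.INTER_CUBIC))
E
```

```text
-215 0.1; -205 0.4; -195 0.1; -185 -0.4; -175 0.4; -165 -0.1; -155 0.4; -145 0.1; -143 -1.8; -141 -1.3; -139 -1.0; -137 -0.4; -135 -1.0; -133 -0.8; -131 -5.3; -129 -13.4; 27.8917 [558.6 -47.7 117.9]
29.4583
```

View pics/t4.png

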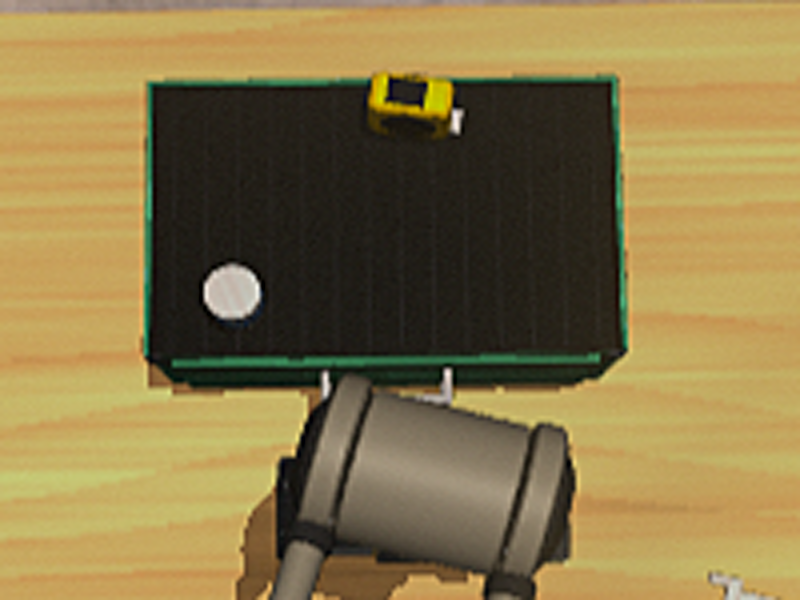

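The panel sits flush along the front edge. The push met the hard stop (13 N) within 4 mm of the expected shut position, and the tin and tape are where they were.

```bash
python3 -c "
from workcell import workorder
print(workorder.finish_job())"
```

```text
the job is handed in; nothing more can be done
None
```

I swept all four nuts off the chest top toward the drawer and pushed it shut to its stop, then handed the job in at about 29.5 s; before shutting I saw three nuts clearly in the drawer and the fourth only partly, behind the arm, and the tin and tape had not moved.

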